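# Repack an emergency injector and snap its case shut

### The job

Take the flat-sided injector out of the upright stand, lay it down flat on the checking board and let go of it; then pick it up again and lay it flat in the long empty compartment of the open kit case. Then swing the case's spring-loaded lid over and press its free edge down, firmly but without ever forcing it hard, until the spring catch clicks and the lid stays shut by itself. Leave the round torch in the stand and the white jar beyond the board where they are.

Things in the scene. Friction and masses are not known exactly. Their poses are not given: they have to be found in the camera images.
- injector: Loose flat-sided white and grey bar, 145 mm long, rectangular, about 90 g. Origin at the centre of its lower end as it stands, z along its length. z 0-30 mm: 20 (x) by 25 mm (y); z 30-145 mm: 24 (x) by 30 mm (y). Stands in either pocket of the stand, its x along the stand's x. Leaned over about its y with its lower end on the board and let go, it falls onto a 30 mm wide face and lies 24 mm high.
- injector_mid (a point): Centre of the injector, half-way along its length (72.5 mm from its lower end); axes as the injector's.
- stand: Fixed white block 190 mm (x) by 70 mm (y), 60 mm high, origin at the centre of its underside. Two rectangular pockets at x = -50 and +50 mm, y = 0, 27 mm (x) by 33 mm (y) and 50 mm deep (floor 10 mm above the counter): the injector's top stands 155 mm above the counter, 95 mm above the block.
- torch_mid (a point): Bystander: round pen torch standing in the stand's other pocket, 24 mm diameter with a 34 mm head, 125 mm long; its centre. Leave it there.
- board: Fixed checking board, a flat wooden board with white paper, 220 mm (x) by 140 mm (y), 8 mm thick; origin at the centre of its underside, so its top is 8 mm above it.
- case: Fixed white case 200 (x) by 170 mm (y), rim 55 mm high, walls 8 mm; origin at the centre of its underside. The lid's hinge runs along x at the +y side, the catch is in the middle of the -y wall. The half next to the hinge is packed with two boxes lower than the rim; the -y half is the empty compartment. It breaks if it or its lid is pressed with over 60 N.
- bay (a point): Centre of the floor of the empty compartment, 18 mm above the counter, axes as the case's. The compartment is 184 mm (x) by 90 mm (y), its floor 37 mm below the rim; the divider towards the packed half is 26 mm high. The injector lies in it along x, either end first.
- lid_hinge (a point): Middle of the lid's hinge line, on the case at y = +85 mm, 56 mm above the counter; axes as the case's, hinge along x.
- lid (a joint): Lid angle, rad: 0 shut, 1.9 open, leaning away from the compartment. Grey plate 200 by 180 mm (hinge to free edge), 8 mm thick, underside in the hinge plane; 60 mm wide tab 30 mm down from its free edge. A spring opens it from any angle (2 N at the free edge). Below 0.08 the tab meets the catch: 12-20 N at the free edge pass it with a click; caught, it rests at 0-0.015, the rim is solid.
- lid_edge (a point): Point on the lid's outer face (top face when shut), 15 mm in from the middle of the free edge and 165 mm from the hinge line: a place to press. Axes are the lid's: z points out of its outer face, y towards the hinge.
- jar: Bystander: closed white jar with a lid, 70 mm diameter, 85 mm high, standing just beyond the board and the case; origin under its centre.
Not all that is in view belongs to the job. Leave any blue, orange or red look-alike of the injector alone.

How it is judged:
By the outcome, as a careful person would: the job done as asked, in the order asked, and still so for the second after the job is handed in, with the robot touching nothing.
It also fails if it takes over 69 s, if anything falls off the work surface, if the arm or the gripper's body presses on something with over 40 N, if the wrist force passes 120 N, or if a joint passes its speed limit or range.

### The arm

A 6-joint arm with a two-finger parallel gripper is mounted at the origin on the work surface. World frame = base frame: x ahead of the robot, y to its left, z up, the work surface at z = 0. Lengths are in mm, angles in rad, forces in N, time in s.
With the tool pointing down it reaches from about 350 to 925 mm from the base axis. Payload 6.4 kg.
Tool frame: the origin (TCP) lies on the mounting face of the last link; the fingertips stand 173 mm ahead of it and the grasp point (between the pads) lies 155 mm ahead of it; z points along the fingers, y is the direction in which the jaws open and shut (so a half turn about z gives the same grasp; the last joint's range is limited). The gripper opens to 85 mm and grips with 20 to 120 N. Pads are 22 mm wide; open, the fingers measure 114 mm over their backs; the gripper's body (76 mm by 85 mm) begins 54 mm behind the grasp point. The pads swing forward as they close: fully open they stand 13 mm farther back than shut.
Start: joints at [-1.501, 0.245, 1.558, -0, 1.339, -0.174], TCP at [156.909, -630.789, 404.69] pointing down, gripper open.
Joint ranges: [-3.13, 3.13], [-1.02, 2.26], [0.13, 2.54], [-0.95, 4.09], [0.21, 2.88], [-2.74, 2.74]. Speed limits (rad/s): [2.57, 2.57, 3.14, 3.14, 3.14, 3.14].

### API

Orientations are given as a 3x3 rotation matrix whose columns are the frame's x, y, z axes.
In Python, from rig import state, capture, finish_job gives the robot as it stands. The module is installed in compiled form; this text tells all that it offers.
- The arm moves only by the tool send_rows, never from a script. Its argument "targets" is a list of rows, each a list of 5 numbers: the shift along the tool's x, y, z in cm, then the turn about the tool's z in rad, then the gripper's target within -1 to 1 (fully open at 1, half-way at 0, shut at -1). A call has 1 to 20 rows; each row shifts and turns the commanded pose from where the row before left it, along the tool's axes as they then stand; what a row does not reach is not made up. A row lasts 1/12 s, in which the tool goes at most 41.7 mm and 7.16 degrees, less where a joint would pass 70% of its speed; a pose out of reach is approached as far as the arm can. A call with a gripper value outside its range is refused whole. The fingers move at their own pace and stop on an object; the grip force is fixed at half the most. Time passes only in rows, so rows that do not move let the fingers close. It gives the time, the measured TCP pose, the force and the opening at its end, in the units of the state.
- state(): the state, without advancing time (a new reading comes with each control period).
- capture(name): name is "side" or "top"; returns a dict with "frame" (480x640x3 uint8, red, green, blue), "fovy" (degrees; the focal length in pixels is half the picture's height over the tangent of half this angle, whatever the lens; pixels are square), "cx", "cy" (the principal point, pixels), "R" (3x3) and "t" (3): a world point X has camera coordinates R X + t. Camera axes: x right, y down, z forward; pixel columns grow to the right and rows downward; lengths in mm; the calibration is good to about 2 mm. A picture is of the moment at which its call begins. There is no depth.
- finish_job(): hands the job in, once; it reports no verdict.
The state is a dict: "t": time; "joint_pos": joint angles; "qd": joint speeds; "tau": joint torques, N m; "ee_pos": TCP position; "tcp_rot": TCP orientation; "contact_force": force on the tool from outside, world axes, zero at the start; "torque": the same for the moment, N m; "finger_gap": finger opening in mm.
Only numpy, scipy, OpenCV 4.12 (cv2) and the standard library are available. Lean on these libraries where they do the work, as an engineer would, in place of code of your own. Each camera call takes 0.05 s, during which the arm holds its last target.

## Working session

There is one attempt and no reset: what is moved stays moved. The work goes in short steps, Python scripts to look and compute and a tool call to move; the robot and the scene stay as the last step left them, time stands still between calls to the robot, and variables do not carry over. Pictures are saved under pics/ and viewed, and the job is handed in when it is done.

Besides the shell and the picture viewer there is one more tool, called after "Call:" as a command line: name --pt "numbers of a row" for each row, then --argument value for the rest. send_rows: Moves the arm, as the interface text tells. Its arguments: {"type":"object","properties":{"targets":{"type":"array"}},"required":["targets"]}

```bash
mkdir -p pics; python3 - <<'E'
from rig import state,capture
import cv2,numpy as np
s=state()
for k,v in s.items(): print(k,np.round(v,3).tolist())
for n in("side","top"):
    c=capture(n); cv2.imwrite(f"pics/{n}0.png",c["frame"][:,:,::-1])
    print(n,c["fovy"],c["cx"],c["cy"],np.round(c["R"],3).tolist(),np.round(c["t"],1).tolist(), np.round(-np.array(c["R"]).T@np.array(c["t"])), c.keys())
E
```

```text
t 0.0
joint_pos [-1.501, 0.246, 1.559, -0.0, 1.339, -0.174]
qd [-0.001, 0.001, -0.001, 0.001, 0.001, -0.001]
tau [-0.001, -42.952, -32.613, -0.0, 0.005, 0.0]
ee_pos [156.891, -630.539, 403.564]
tcp_rot [[0.97, 0.241, -0.0], [0.241, -0.97, 0.002], [0.0, -0.002, -1.0]]
contact_force [0.471, -0.291, -0.292]
torque [-0.044, 0.004, -0.038]
finger_gap 85.41
side 53.66846046994397 319.8490972044561 237.2277657602803 [[-0.992, -0.126, 0.023], [-0.091, 0.573, -0.815], [0.089, -0.81, -0.579]] [569.7, 143.3, 907.5] [497. 725. 630.] dict_keys(['frame', 'fovy', 'cx', 'cy', 'R', 't'])
top 44.16125308650102 313.60230123430495 252.78728078806685 [[0.015, -1.0, -0.005], [-0.991, -0.014, -0.13], [0.13, 0.007, -0.991]] [-75.0, 570.5, 1065.7] [ 428.  -74. 1131.] dict_keys(['frame', 'fovy', 'cx', 'cy', 'R', 't'])
```

View pics/side0.png

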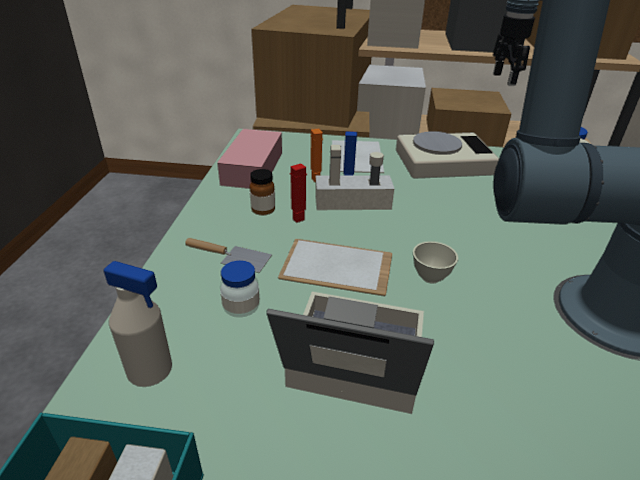

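View pics/top0.png

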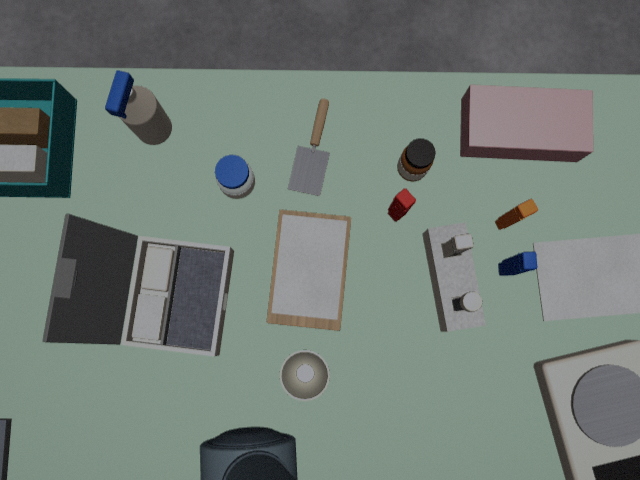

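The side view shows the stand at about (354,190), the injector candidate at (335,165) and the torch at (376,168). The case lid is open at about (350,350). In the top view the stand is at (455,278).

Look-alikes in the top view: grey-white square bar in the stand (460,243), round torch in the stand (468,302), red bar (402,203), orange bar (516,214), blue bar (518,263). The description fits the square grey-white one at (460,243), so I'll check it in a close crop.

```bash
python3 - <<'E'
import cv2,numpy as np
t=cv2.imread("pics/top0.png");s=cv2.imread("pics/side0.png")
a=cv2.resize(t[215:345,395:495],None,fx=4.4,fy=4.4,interpolation=cv2.INTER_CUBIC)
b=cv2.resize(s[120:220,300:410],None,fx=3.2,fy=3.2,interpolation=cv2.INTER_CUBIC)
h=np.zeros((572,800,3),np.uint8);h[:a.shape[0],:a.shape[1]]=a;h[:b.shape[0],445:445+b.shape[1]]=b
cv2.imwrite("pics/crop0.png",h)
a=cv2.resize(t[200:365,40:240],None,fx=4,fy=3.6*4/4,interpolation=cv2.INTER_CUBIC)
a=cv2.resize(t[205:355,40:240],(800,600),interpolation=cv2.INTER_CUBIC)
cv2.imwrite("pics/crop1.png",a)
E
```

```text
(no output)
```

View pics/crop0.png

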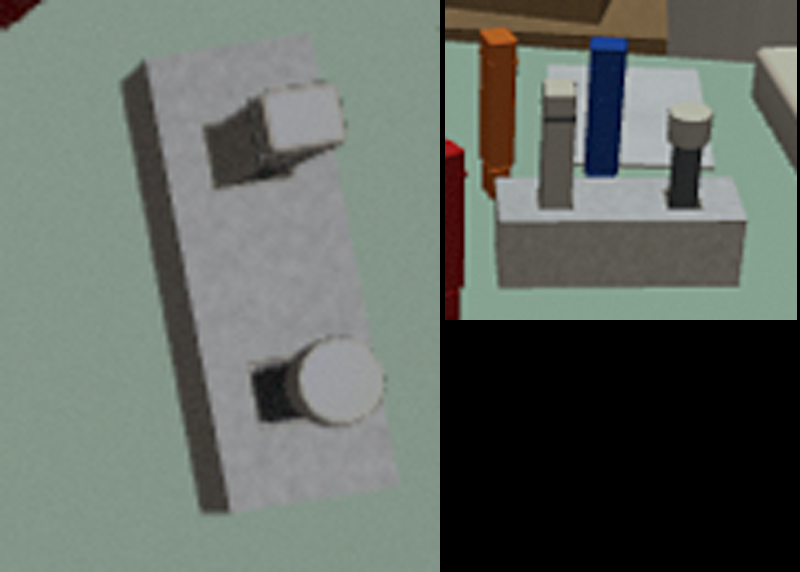

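View pics/crop1.png

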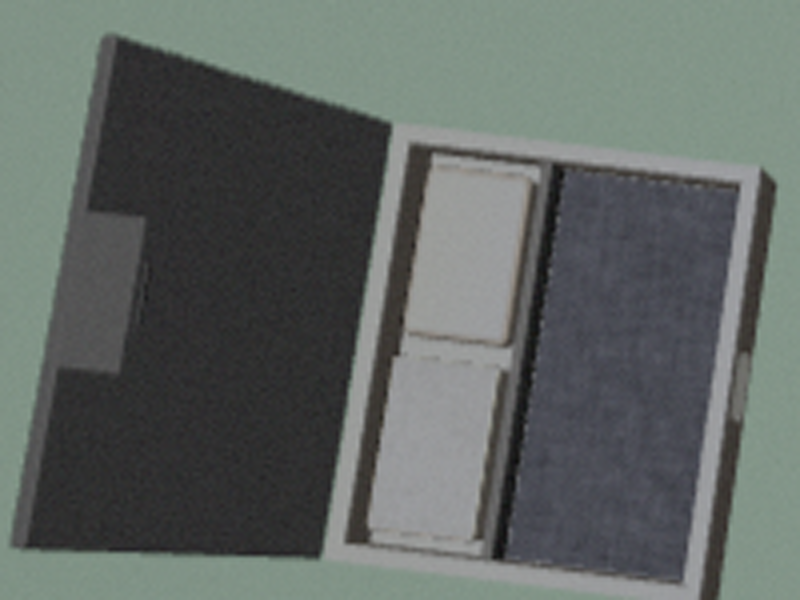

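```bash
cat > h.py <<'E'
import numpy as np,cv2
from rig import state,capture
def K(c):
    f=240/np.tan(np.radians(c["fovy"])/2);return f
def ray(c,uv,z):
    uv=np.atleast_2d(np.array(uv,float));f=K(c);R=np.array(c["R"]);t=np.array(c["t"])
    o=-R.T@t;d=np.c_[(uv[:,0]-c["cx"])/f,(uv[:,1]-c["cy"])/f,np.ones(len(uv))]@R
    return o+d*((z-o[2])/d[:,2])[:,None]
def proj(c,X):
    X=np.atleast_2d(np.array(X,float));p=X@np.array(c["R"]).T+np.array(c["t"]);f=K(c)
    return np.c_[p[:,0]/p[:,2]*f+c["cx"],p[:,1]/p[:,2]*f+c["cy"]]
def tri(c1,u1,c2,u2):
    A=[];b=[]
    for c,u in((c1,u1),(c2,u2)):
        R=np.array(c["R"]);t=np.array(c["t"]);o=-R.T@t
        d=R.T@np.array([(u[0]-c["cx"])/K(c),(u[1]-c["cy"])/K(c),1]);d/=np.linalg.norm(d)
        P=np.eye(3)-np.outer(d,d);A.append(P);b.append(P@o)
    x=np.linalg.lstsq(np.vstack(A),np.hstack(b),rcond=None)[0];return x
E
python3 - <<'E'
from h import *
c=capture("top");cs=capture("side")
f=c["frame"].astype(int)
hsv=cv2.cvtColor(c["frame"],cv2.COLOR_RGB2HSV)
print(hsv[300,400],hsv[265,310],hsv[325,310],hsv[280,455],hsv[242,462])
m=((hsv[:,:,0]<60)|(hsv[:,:,0]>90)|(hsv[:,:,1]<18)).astype(np.uint8)*255
m=cv2.morphologyEx(m,cv2.MORPH_OPEN,np.ones((3,3)))
cv2.imwrite("pics/mask.png",m)
cn,_=cv2.findContours(m,cv2.RETR_EXTERNAL,cv2.CHAIN_APPROX_NONE)
for k in cn:
    a=cv2.contourArea(k)
    if a<300:continue
    x,y,w,h=cv2.boundingRect(k);print(x,y,w,h,a)
    if cv2.pointPolygonTest(k,(310,265),False)>0:
        p=ray(c,k[:,0,:],8)[:,:2].astype(np.float32);r=cv2.minAreaRect(p);print("board",r)
def show(n,uv,z):
    p=ray(c,uv,z)[:,:2];print(n,np.round(p,1).tolist(),"mean",p.mean(0).round(1))
    for i in range(4):
        d=p[(i+1)%4]-p[i];print("   ",np.linalg.norm(d).round(1),np.degrees(np.arctan2(d[1],d[0])).round(1))
s=lambda q,o,k:np.array(q)/k+np.array(o)
show("stand",s([(145,60),(312,33),(400,487),(228,512)],(395,215),4.4),60)
show("inj top",s([(262,92),(335,82),(345,128),(274,150)],(395,215),4.4),155)
show("case rim",s([(390,123),(765,168),(703,592),(322,557)],(40,205),4),55)
show("bay floor",s([(565,168),(740,185),(682,582),(505,560)],(40,205),4),18)
jar=ray(c,[(233,171)],85);print("jar",jar)
print("lid tip corners tri", tri(c,s([(108,37)],(40,205),4)[0],cs,(268,311)),tri(c,s([(12,546)],(40,205),4)[0],cs,(433,345)))
print("inj top tri",tri(c,s([(304,115)],(395,215),4.4)[0],cs,(335.5,147)))
E
```

```text
[ 72  31 150] [100   5 151] [ 17  79 133] [130   5 150] [120   3 158]
201 428 96 52 4180.0
0 419 11 61 360.0
280 350 50 51 1951.5
534 340 106 140 11734.5
498 234 142 87 8553.5
423 223 63 109 4649.0
43 214 191 143 19681.5
267 209 84 122 8348.0
board ((544.1831665039062, -58.275901794433594), (140.8726348876953, 221.73202514648438), 84.88983917236328)
495 199 44 31 606.0
388 188 28 34 533.5
215 154 40 45 1306.0
397 139 38 43 1139.0
288 98 41 98 1851.0
0 93 61 95 3799.5
460 84 134 78 9377.5
105 70 67 75 2745.0
0 0 640 74 44254.0
stand [[616.1, -276.0], [628.5, -345.7], [441.0, -378.0], [429.8, -307.8]] mean [ 528.8 -326.9]
    70.8 -79.9
    190.2 -170.2
    71.1 99.0
    188.9 9.7
inj top [[587.7, -302.3], [591.9, -330.0], [574.3, -333.4], [565.5, -306.4]] mean [ 579.9 -318. ]
    28.0 -81.3
    17.9 -169.0
    28.4 108.0
    22.5 10.7
case rim [[596.3, 258.1], [577.7, 84.5], [385.3, 106.0], [398.2, 278.1]] mean [489.4 181.7]
    174.6 -96.1
    193.7 173.6
    172.6 85.7
    199.0 -5.8
bay floor [[581.6, 185.1], [574.6, 101.5], [388.2, 122.1], [397.1, 204.9]] mean [485.4 153.4]
    83.8 -94.8
    187.5 173.7
    83.3 83.9
    185.5 -6.1
jar [[713.00631332  81.42871508  85.        ]]
lid tip corners tri [602.47394752 318.50392757 222.71762635] [405.86753504 342.26707114 220.72142726]
inj top tri [ 580.26209332 -319.12331528  150.53250833]
```

Crop: the bar at (304,115) in the crop, about (464,241) in the full picture, is square, white and grey, so it is the injector. The round capped one is the torch. The lid underside with its tab is visible on the left.

All measured sizes agree with the spec: stand 190x70, board 222x141, case rim about 197x173, and triangulated injector top z about 151 (155 expected). Next I'll work out the approach.

```bash
cat >> h.py <<'E'
def go(x,y,zg,yawdeg):
    "grasp-point target; prints turn first, then tool-frame shift in cm"
    s=state();R=np.array(s["tcp_rot"]);yaw=np.degrees(np.arctan2(R[1,0],R[0,0]))
    d=(yawdeg-yaw+180)%360-180
    a=np.radians(yawdeg);X=np.array([np.cos(a),np.sin(a),0]);Y=np.array([np.sin(a),-np.cos(a),0])
    D=np.array([x,y,zg+155])-np.array(s["ee_pos"])
    print("t",round(s["t"],2),"turn",round(-np.radians(d),4),"shift cm",np.round([D@X/10,D@Y/10,-D[2]/10],2),"F",np.round(s["contact_force"],1),"gap",round(s["finger_gap"],1))
E
python3 - <<'E'
from h import *
go(579,-318.3,185,9.9)
c=capture("top")
print("red/orange/blue bases", ray(c,[(396,213),(502,224),(505,268)],0).round())
E
```

```text
t 0.2 turn 0.071 shift cm [ 46.95 -23.51   6.4 ] F [-0.6  0.4 -0.7] gap 85.6
red/orange/blue bases [[ 657. -226.    0.]
 [ 638. -431.    0.]
 [ 552. -434.    0.]]
```

Call:
send_rows --pt "1.5 -0.7 0 0.071 1" --pt "3 -1.5 0 0 1" --pt "3 -1.5 0 0 1" --pt "3 -1.5 0 0 1" --pt "3 -1.5 0 0 1" --pt "3 -1.5 0 0 1" --pt "3 -1.5 0 0 1" --pt "3 -1.5 0 0 1" --pt "3 -1.5 0 0 1" --pt "3 -1.5 0 0 1" --pt "3 -1.5 0 0 1" --pt "3 -1.5 0 0 1" --pt "3 -1.5 0 0 1" --pt "3 -1.5 0 0 1" --pt "3 -1.5 0 0 1" --pt "3 -1.5 2 0 1" --pt "0.5 -0.3 2 0 1" --pt "0 0 2 0 1" --pt "0 0 0 0 1"

```text
t: 1.83
ee_pos: [578.3, -315.9, 339.3]
tcp_rot: [[0.985, 0.173, -0.007], [0.174, -0.985, 0.005], [-0.006, -0.007, -1.0]]
contact_force: [-0.6, 0.0, -0.6]
finger_gap: 86.0
```

```bash
python3 - <<'E'
from h import *
go(579,-318.3,125,9.9)
for n in("side","top"):
    c=capture(n); cv2.imwrite(f"pics/{n}1.png",c["frame"][:,:,::-1])
a=cv2.imread("pics/side1.png")[80:260,230:470];b=cv2.imread("pics/top1.png")[180:360,370:570]
cv2.imwrite("pics/c2.png",np.hstack([cv2.resize(a,(420,315)),cv2.resize(b,(350,315))]))
E
```

```text
t 1.83 turn 0.0016 shift cm [0.03 0.25 5.93] F [-0.6  0.  -0.6] gap 86.0
```

View pics/c2.png

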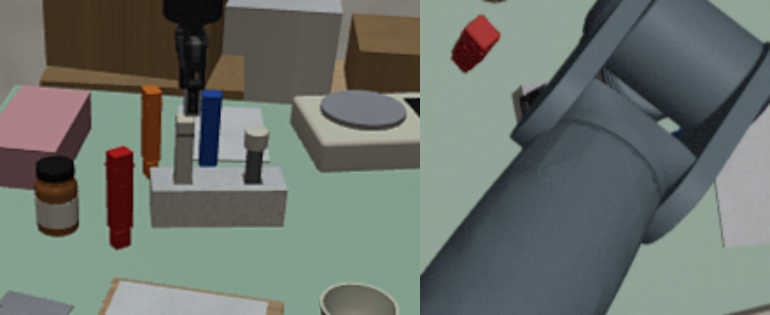

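The gripper is above the injector: fingers at crop (192,80), bar top at (184,120). Now descend and grip.

Call:
send_rows --pt "0 0.2 1.0 0 1" --pt "0 0 1.5 0 1" --pt "0 0 1.5 0 1" --pt "0 0 1.2 0 1" --pt "0 0 0.7 0 1" --pt "0 0 0 0 1" --pt "0 0 0 0 -1" --pt "0 0 0 0 -1" --pt "0 0 0 0 -1" --pt "0 0 0 0 -1" --pt "0 0 0 0 -1" --pt "0 0 0 0 -1" --pt "0 0 0 0 -1" --pt "0 0 0 0 -1"

```text
t: 3.1
ee_pos: [579.4, -319.6, 286.6]
tcp_rot: [[0.985, 0.172, 0.001], [0.172, -0.985, -0.001], [0.001, 0.001, -1.0]]
contact_force: [-0.8, 1.8, 4.5]
finger_gap: 29.3
```

```bash
python3 - <<'E'
from h import *
go(579,-318.3,125,9.9)
c=capture("side");cv2.imwrite("pics/s3.png",cv2.resize(c["frame"][80:260,230:470,::-1],(800,600)))
E
```

```text
t 3.1 turn 0.0001 shift cm [-0.02 -0.13  0.66] F [-0.8  1.8  4.5] gap 29.3
```

View pics/s3.png

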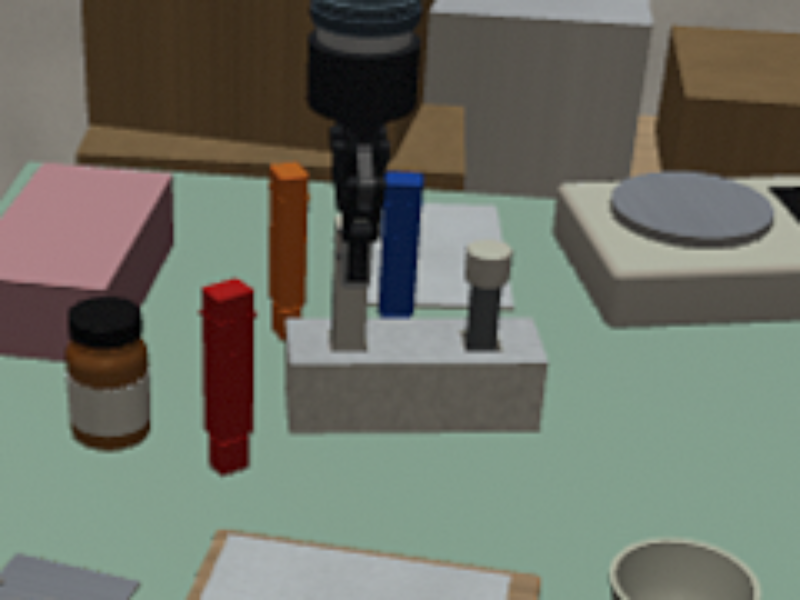

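```bash
python3 - <<'E'
from h import *
c=capture("side")
s=state();e=np.array(s["ee_pos"])
z=lambda p:(p-[230,80])*800/240
print("grasp->",z(proj(c,e-[0,0,155])), "near finger tip", z(proj(c,e+[-.17*15*-1*-1,15,-170])))
for x in(567,591): print(x,z(proj(c,[[x+2,-303,85]])))
cv2.imwrite("pics/s4.png",cv2.resize(c["frame"][125:195,310:390,::-1],(685,600),interpolation=cv2.INTER_CUBIC))
E
```

```text
grasp-> [[352.45956632 247.52661524]] near finger tip [[353.05230711 275.86407941]]
567 [[361.72675684 316.87674699]]
591 [[329.07030871 314.26883528]]
```

View pics/s4.png

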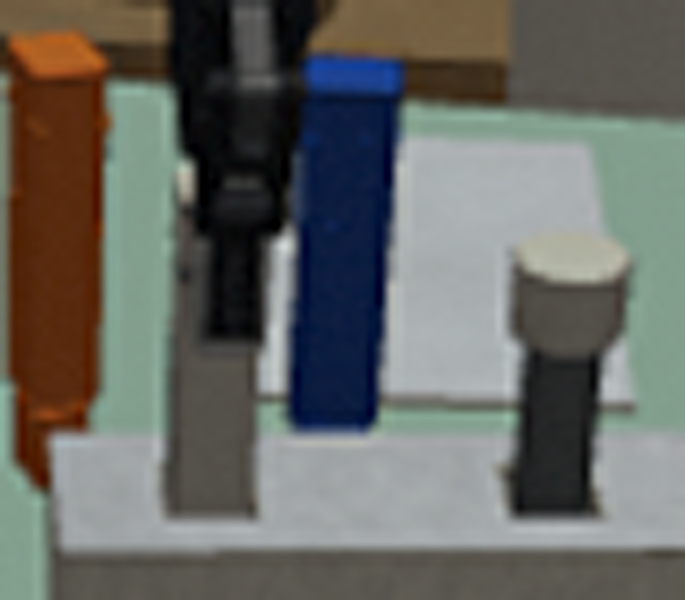

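Grip is on: gap 29.3 mm, pads fully on the 30 mm faces, with the bar centre about 4 mm towards +x of the grip. Next I'll lift straight up out of the pocket.

Call:
send_rows --pt "0 0 -1 0 -1" --pt "0 0 -2 0 -1" --pt "0 0 -2.5 0 -1" --pt "0 0 -2.5 0 -1" --pt "0 0 -2.5 0 -1" --pt "0 0 -2.5 0 -1" --pt "0 0 -2 0 -1" --pt "0 0 0 0 -1"

```text
t: 3.87
ee_pos: [579.6, -319.9, 441.4]
tcp_rot: [[0.985, 0.172, 0.007], [0.172, -0.985, -0.006], [0.006, 0.007, -1.0]]
contact_force: [0.1, -0.2, 0.3]
finger_gap: 29.3
```

```bash
python3 - <<'E'
from h import *
go(602,-63.5,170,-5.1)
c=capture("side");cv2.imwrite("pics/s5.png",cv2.resize(c["frame"][0:260,230:470,::-1],(554,600)))
E
```

```text
t 3.87 turn 0.2619 shift cm [ -0.05 -25.74  11.64] F [ 0.1 -0.2  0.3] gap 29.3
```

View pics/s5.png

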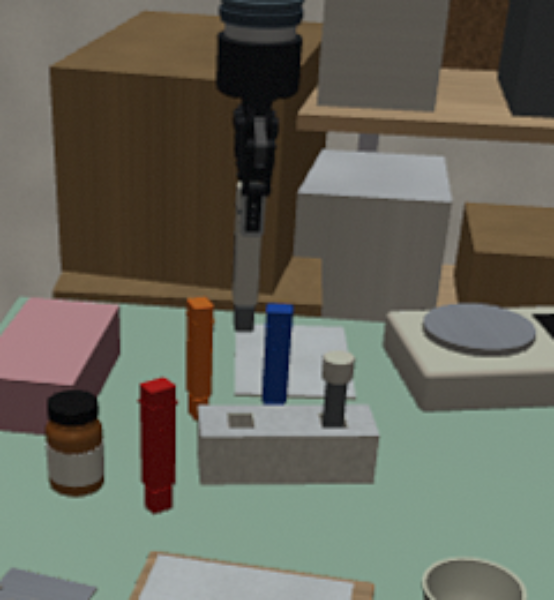

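The bar hangs upright in the grip, lower end at (243,325), and the left pocket is empty. Now carry it over the board.

Call:
send_rows --pt "0 0 0 0.08 -1" --pt "0 0 0 0.1 -1" --pt "0 0 0 0.08 -1" --pt "0 -1.2 0 0 -1" --pt "0 -2.5 0 0 -1" --pt "0 -2.5 0 0 -1" --pt "0 -2.5 0 0 -1" --pt "0 -2.5 0 0 -1" --pt "0 -2.5 0 0 -1" --pt "0 -2.5 0 0 -1" --pt "0 -2.5 0 0 -1" --pt "0 -2.5 0 0 -1" --pt "0 -2.5 2 0 -1" --pt "0 -1.5 3 0 -1" --pt "0 -0.5 3 0 -1" --pt "0 0 2.5 0 -1" --pt "0 0 1 0 -1" --pt "0 0 0 0 -1"

```text
t: 5.42
ee_pos: [600.0, -62.5, 316.2]
tcp_rot: [[0.996, -0.085, -0.008], [-0.085, -0.996, 0.002], [-0.008, -0.002, -1.0]]
contact_force: [-0.2, -0.1, -1.8]
finger_gap: 29.4
```

```bash
python3 - <<'E'
from h import *
go(602,-63.5,129.6,-5.1)
for n in("side","top"):
    c=capture(n); cv2.imwrite(f"pics/{n}6.png",c["frame"][:,:,::-1])
a=cv2.imread("pics/side6.png")[100:310,230:430];b=cv2.imread("pics/top6.png")[170:380,200:400]
cv2.imwrite("pics/c6.png",np.hstack([cv2.resize(a,(400,420)),cv2.resize(b,(400,420))]))
E
```

```text
t 5.42 turn 0.0036 shift cm [0.21 0.08 3.16] F [-0.2 -0.1 -1.8] gap 29.4
```

View pics/c6.png

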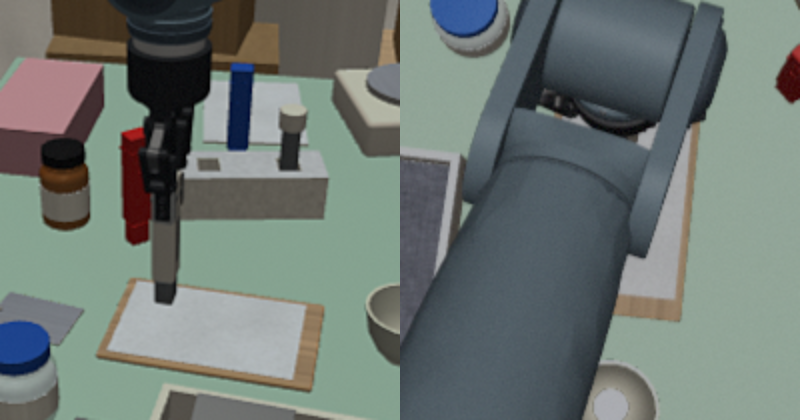

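The bar hangs about 30 mm above the board's far (+x) end, crop (165,300). Lower until it touches.

Call:
send_rows --pt "0.1 0 1 0 -1" --pt "0 0 1 0 -1" --pt "0 0 0.6 0 -1" --pt "0 0 0.3 0 -1" --pt "0 0 0.2 0 -1" --pt "0 0 0.2 0 -1" --pt "0 0 0 0 -1"

```text
t: 6.1
ee_pos: [602.5, -63.6, 287.5]
tcp_rot: [[0.996, -0.087, -0.0], [-0.087, -0.996, 0.0], [-0.0, -0.0, -1.0]]
contact_force: [0.8, -0.9, -0.4]
finger_gap: 29.6
```

Call:
send_rows --pt "0 0 0.2 0 -1" --pt "0 0 0.1 0 -1" --pt "0 0 0.1 0 -1" --pt "0 0 0 0 -1"

```text
t: 6.43
ee_pos: [602.8, -63.6, 284.6]
tcp_rot: [[0.996, -0.087, 0.001], [-0.087, -0.996, -0.0], [0.001, 0.0, -1.0]]
contact_force: [-1.1, 0.5, 4.0]
finger_gap: 29.5
```

Contact at z 284.6 with 4 N. Now lean it towards -x with the lower end on the board.

Call:
send_rows --pt "-0.5 0 0.2 0 -1" --pt "-0.7 0 0.1 0 -1" --pt "-0.8 0 0.1 0 -1" --pt "0 0 0 0 -1"

```text
t: 6.77
ee_pos: [584.4, -62.1, 284.1]
tcp_rot: [[0.996, -0.088, 0.012], [-0.088, -0.996, -0.002], [0.012, 0.001, -1.0]]
contact_force: [3.8, 0.8, 10.2]
finger_gap: 29.4
```

```bash
python3 - <<'E'
from h import *
c=capture("side");cv2.imwrite("pics/s7.png",cv2.resize(c["frame"][150:310,250:410,::-1],(600,600)))
E
```

```text
(no output)
```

View pics/s7.png

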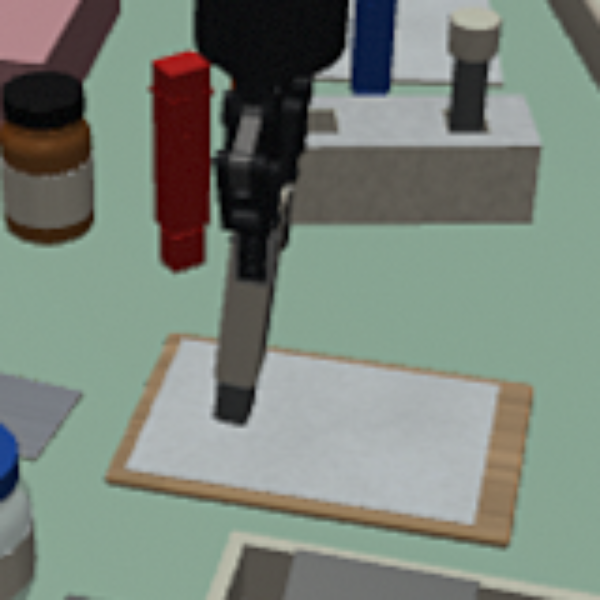

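The bar is pivoting in the grip: lower end at (235,405) on the board, leaning, about 10 N. Continue the arc.

Call:
send_rows --pt "-1 0 0.15 0 -1" --pt "-1 0 0.25 0 -1" --pt "-0.9 0 0.35 0 -1" --pt "-0.9 0 0.4 0 -1" --pt "-0.9 0 0.5 0 -1" --pt "-0.8 0 0.55 0 -1" --pt "-0.8 0 0.65 0 -1" --pt "-0.7 0 0.7 0 -1" --pt "0 0 0 0 -1"

```text
t: 7.57
ee_pos: [512.4, -55.8, 246.2]
tcp_rot: [[0.996, -0.087, -0.001], [-0.087, -0.996, -0.001], [-0.0, 0.001, -1.0]]
contact_force: [-10.3, 1.5, 18.2]
finger_gap: 29.7
```

```bash
python3 - <<'E'
from h import *
c=capture("side");cv2.imwrite("pics/s8.png",cv2.resize(c["frame"][150:310,250:410,::-1],(600,600)))
E
```

```text
(no output)
```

View pics/s8.png

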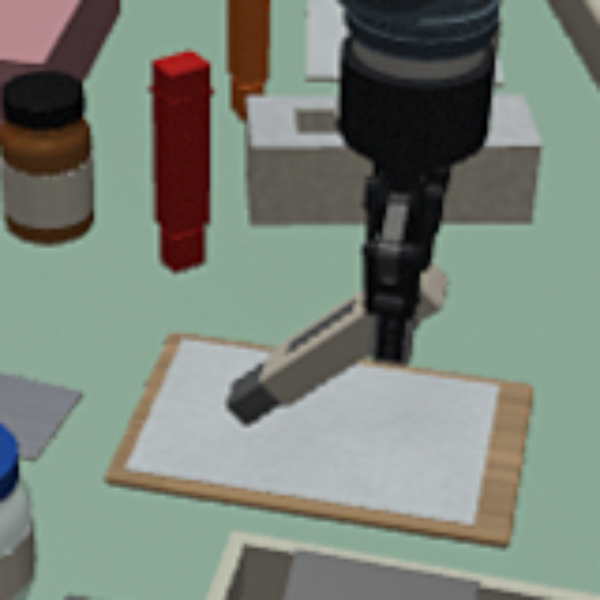

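Call:
send_rows --pt "-0.8 0 0.5 0 -1" --pt "-0.7 0 0.7 0 -1" --pt "-0.6 0 0.8 0 -1" --pt "-0.5 0 0.8 0 -1" --pt "-0.5 0 0.8 0 -1" --pt "-0.3 0 0.8 0 -1" --pt "-0.3 0 0.6 0 -1" --pt "-0.1 0 0.4 0 -1" --pt "0 0 0 0 -1"

```text
t: 8.37
ee_pos: [474.8, -52.4, 189.5]
tcp_rot: [[0.996, -0.087, -0.001], [-0.087, -0.996, 0.0], [-0.001, -0.0, -1.0]]
contact_force: [0.8, -0.5, 3.1]
finger_gap: 29.3
```

```bash
python3 - <<'E'
from h import *
c=capture("side");cv2.imwrite("pics/s9.png",cv2.resize(c["frame"][150:310,250:410,::-1],(600,600)))
E
```

```text
(no output)
```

View pics/s9.png

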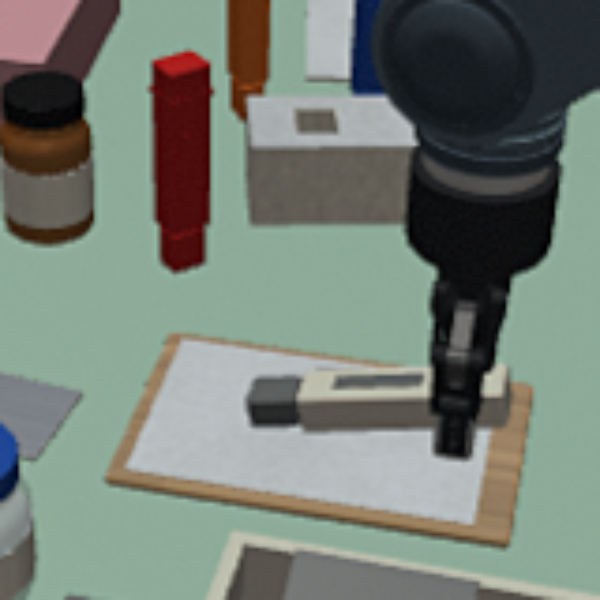

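The bar is almost flat on the board: lower end (275,400), upper end (495,395), all over the board. Let go, rise and look.

Call:
send_rows --pt "0 0 0 0 0.3" --pt "0 0 0 0 0.3" --pt "0 0 0 0 0.3" --pt "0 0 0 0 0.3" --pt "0 0 0 0 0.3" --pt "0 0 -1 0 0.3" --pt "0 0 -2 0 0.3" --pt "0 0 -2 0 0.3" --pt "0 0 0 0 0.3" --pt "0 0 0 0 0.3"

```text
t: 9.25
ee_pos: [475.5, -52.6, 241.8]
tcp_rot: [[0.996, -0.087, 0.003], [-0.087, -0.996, -0.001], [0.003, 0.001, -1.0]]
contact_force: [-0.2, -0.1, -0.3]
finger_gap: 55.4
```

```bash
python3 - <<'E'
from h import *
c=capture("side");cv2.imwrite("pics/s10.png",cv2.resize(c["frame"][210:310,270:420,::-1],(750,500),interpolation=cv2.INTER_CUBIC))
c=capture("top");cv2.imwrite("pics/t10.png",cv2.resize(c["frame"][200:340,210:370,::-1],(640,560),interpolation=cv2.INTER_CUBIC))
E
```

```text
(no output)
```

View pics/s10.png

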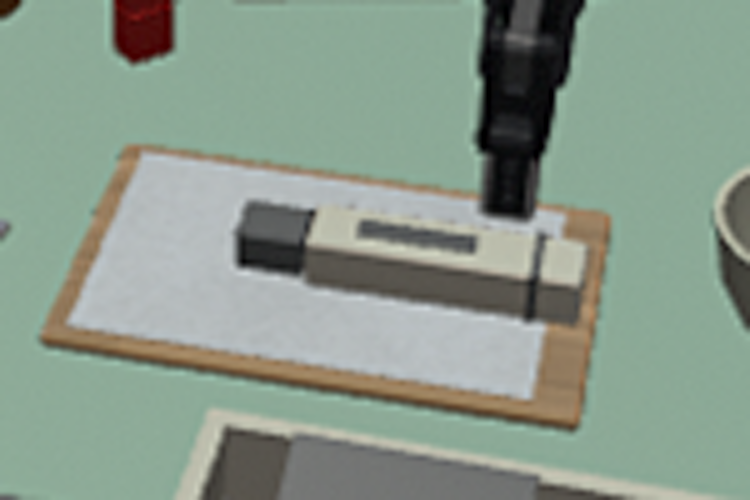

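View pics/t10.png

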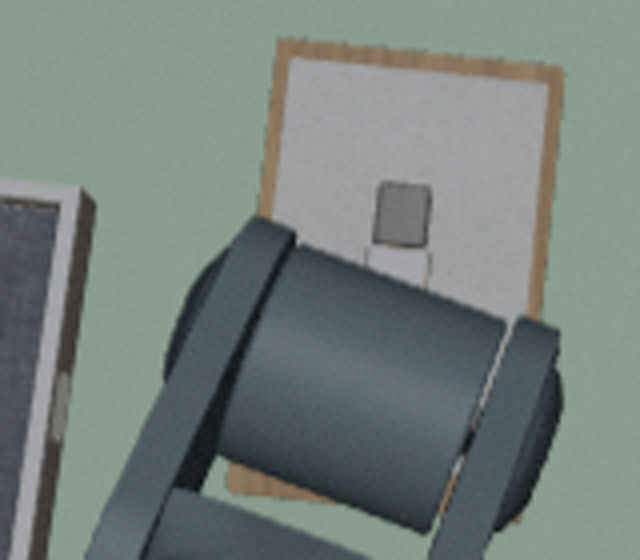

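The injector lies flat, wholly on the board, in the side crop from (237,240) to (588,280). Measure it for the second pick-up.

```bash
python3 - <<'E'
from h import *
c=capture("side");ct=capture("top")
p=ray(c,np.array([(318,208),(588,240),(582,285),(307,250)])/5+[270,210],32)[:,:2]
print(p.round(1),p.mean(0))
for i in range(4):
    d=p[(i+1)%4]-p[i];print(np.linalg.norm(d).round(1),np.degrees(np.arctan2(d[1],d[0])).round(1))
q=ray(ct,np.array([(380,183),(432,187),(427,247),(373,243)])/4+[210,200],30.5)[:,:2]
print(q.round(1),q.mean(0))
E
```

```text
[[554.4 -64.1]
 [442.1 -59.7]
 [444.2 -29.6]
 [555.9 -35.2]] [499.14241542 -47.15865078]
112.4 177.8
30.1 86.0
111.8 -2.8
29.0 -93.0
[[585.5 -50.5]
 [583.9 -74.9]
 [555.5 -73. ]
 [557.1 -47.7]] [570.49238174 -61.49959675]
```

Top view plus grip line put the bar's axis through (475,-52.5) and (570,-61.5), yaw about -5°, centre near (512,-56). The side view gives y about 7 mm different, but far edges are poorly resolved there. I trust the top view and the grip.

```bash
python3 - <<'E'
from h import *
go(512.5,-56,30,-5.2)
E
```

```text
t 9.45 turn 0.0035 shift cm [3.82 0.03 5.42] F [-0.8 -0.5 -0.4] gap 55.6
```

Call:
send_rows --pt "1.8 0 0 0 0.3" --pt "2 0 0.5 0 0.3" --pt "0 0 1.5 0 0.3" --pt "0 0 1.5 0 0.3" --pt "0 0 1.2 0 0.3" --pt "0 0 0.6 0 0.3" --pt "0 0 0 0 0.3"

```text
t: 10.03
ee_pos: [511.8, -55.4, 185.0]
tcp_rot: [[0.996, -0.087, -0.004], [-0.087, -0.996, 0.001], [-0.004, -0.001, -1.0]]
contact_force: [-0.8, -1.1, 0.2]
finger_gap: 55.1
```

```bash
python3 - <<'E'
from h import *
go(512.5,-56,30,-5.2)
c=capture("side");cv2.imwrite("pics/s11.png",cv2.resize(c["frame"][160:310,250:420,::-1],(680,600),interpolation=cv2.INTER_CUBIC))
E
```

```text
t 10.03 turn 0.0035 shift cm [0.08 0.05 0.  ] F [-0.8 -1.1  0.2] gap 55.1
```

View pics/s11.png

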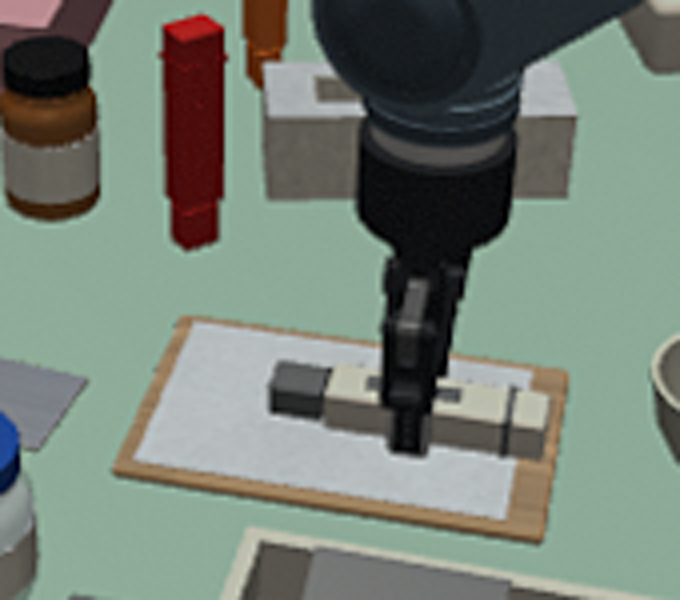

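The fingers straddle the bar at mid-length, near tip at (407,445). Close and lift.

Call:
send_rows --pt "0 0 0 0 -1" --pt "0 0 0 0 -1" --pt "0 0 0 0 -1" --pt "0 0 0 0 -1" --pt "0 0 0 0 -1" --pt "0 0 0 0 -1" --pt "0 0 -1 0 -1" --pt "0 0 -2 0 -1" --pt "0 0 -3 0 -1" --pt "0 0 -3 0 -1" --pt "0 0 -1 0 -1" --pt "0 0 0 0 -1"

```text
t: 11.08
ee_pos: [513.8, -56.0, 290.6]
tcp_rot: [[0.996, -0.087, 0.006], [-0.087, -0.996, -0.002], [0.006, 0.002, -1.0]]
contact_force: [-0.1, 0.4, -0.7]
finger_gap: 28.6
```

```bash
python3 - <<'E'
from h import *
go(486.1,150.2,130,-6.0)
c=capture("side");cv2.imwrite("pics/s12.png",cv2.resize(c["frame"][110:310,230:450,::-1],(660,600),interpolation=cv2.INTER_CUBIC))
E
```

```text
t 11.08 turn 0.0176 shift cm [ -4.91 -20.22   0.56] F [-0.1  0.4 -0.7] gap 28.6
```

View pics/s12.png

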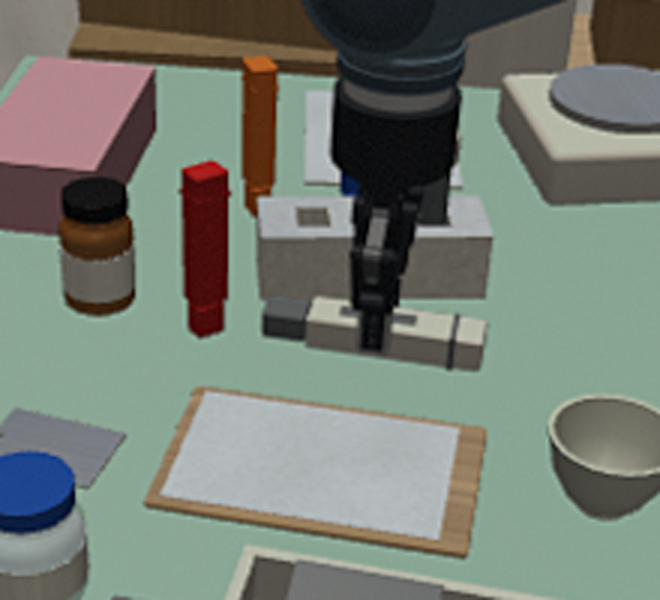

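The bar is held level at its middle, spanning (263,318) to (487,345). Carry it over the compartment.

Call:
send_rows --pt "-0.3 -1 0 0.0176 -1" --pt "-0.5 -2 0 0 -1" --pt "-0.6 -2.5 0 0 -1" --pt "-0.6 -2.5 0 0 -1" --pt "-0.6 -2.5 0 0 -1" --pt "-0.6 -2.5 0 0 -1" --pt "-0.6 -2.5 0 0 -1" --pt "-0.6 -2.5 0 0 -1" --pt "-0.4 -1.5 0 0 -1" --pt "-0.1 -0.7 0 0 -1" --pt "0 0 0 0 -1"

```text
t: 12.05
ee_pos: [484.2, 151.2, 285.2]
tcp_rot: [[0.995, -0.103, -0.004], [-0.103, -0.995, -0.0], [-0.004, 0.001, -1.0]]
contact_force: [0.2, -0.4, -1.0]
finger_gap: 28.7
```

```bash
python3 - <<'E'
from h import *
go(486.1,150.2,43,-6.0)
for n in("side","top"):
    c=capture(n); cv2.imwrite(f"pics/{n}13.png",c["frame"][:,:,::-1])
a=cv2.imread("pics/side13.png")[190:420,240:450];b=cv2.imread("pics/top13.png")[180:410,40:250]
cv2.imwrite("pics/c13.png",np.hstack([cv2.resize(a,(400,438)),cv2.resize(b,(400,438))]))
E
```

```text
t 12.05 turn 0.002 shift cm [0.2  0.08 8.72] F [ 0.2 -0.4 -1. ] gap 28.7
```

View pics/c13.png

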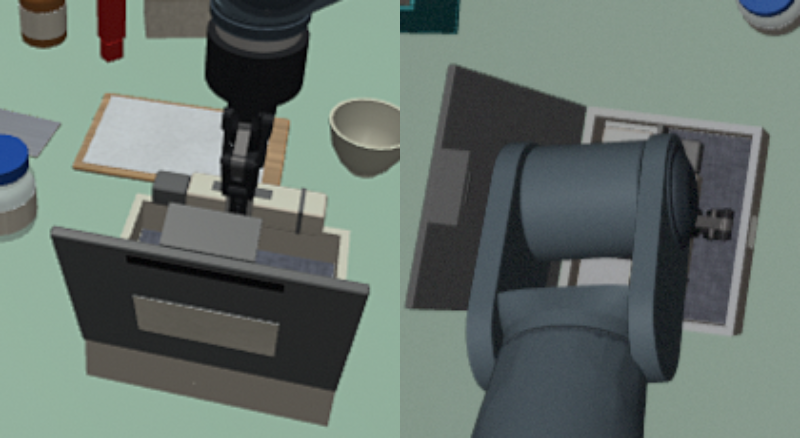

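```bash
python3 - <<'E'
from h import *
c=capture("side");ct=capture("top")
for r in(200,211,216):
  for z in range(200,420,10):
    p=ray(c,[(376,r)],z)[0]
    if abs(p[1]-190)<8 or abs(p[1]-250)<8: print(r,p.round())
for z in(300,350,400): print(z,ray(ct,[(91,255),(183+0,290)],z).round())
E
```

```text
200 [484. 182. 310.]
200 [486. 250. 350.]
211 [483. 194. 300.]
216 [482. 190. 290.]
216 [484. 253. 330.]
300 [[529. 247. 300.]
 [482. 114. 300.]]
350 [[523. 228. 350.]
 [478. 103. 350.]]
400 [[517. 208. 400.]
 [475.  91. 400.]]
```

View pics/side13.png

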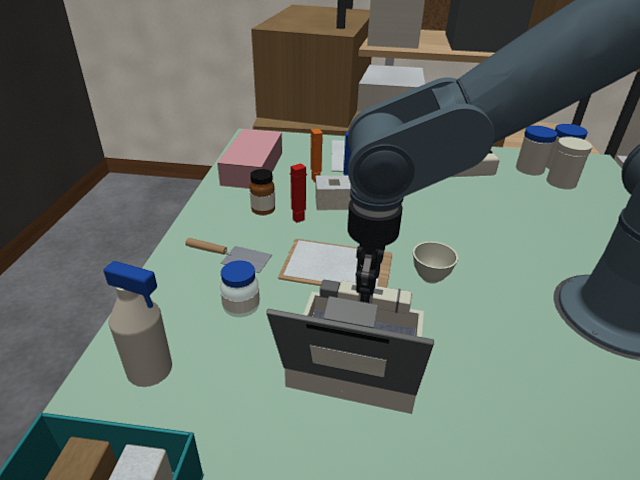

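The wrist stays at y below about 235, short of the lid at y above 266, so it can go down. Touchdown expected at TCP z about 195.

Call:
send_rows --pt "0.2 0.1 1.5 0 -1" --pt "0 0 2 0 -1" --pt "0 0 2 0 -1" --pt "0 0 1.5 0 -1" --pt "0 0 0.7 0 -1" --pt "0 0 0.3 0 -1" --pt "0 0 0 0 -1" --pt "0 0 0 0 -1"

```text
t: 12.92
ee_pos: [487.5, 148.8, 208.0]
tcp_rot: [[0.994, -0.105, 0.001], [-0.105, -0.994, 0.0], [0.001, -0.0, -1.0]]
contact_force: [0.6, 0.8, -0.5]
finger_gap: 28.7
```

Call:
send_rows --pt "-0.1 -0.1 0.5 0 -1" --pt "0 0 0.3 0 -1" --pt "0 0 0.2 0 -1" --pt "0 0 0.1 0 -1" --pt "0 0 0 0 -1"

```text
t: 13.33
ee_pos: [486.6, 150.4, 198.3]
tcp_rot: [[0.995, -0.104, -0.001], [-0.104, -0.995, -0.0], [-0.001, 0.001, -1.0]]
contact_force: [-9.0, -1.6, 18.2]
finger_gap: 28.2
```

```bash
python3 - <<'E'
from h import *
for n in("side","top"):
    c=capture(n); cv2.imwrite(f"pics/{n}14.png",c["frame"][:,:,::-1])
a=cv2.imread("pics/side14.png")[260:420,260:440];b=cv2.imread("pics/top14.png")[215:375,110:250]
cv2.imwrite("pics/c14.png",np.hstack([cv2.resize(a,(450,400)),cv2.resize(b,(350,400))]))
print(np.round(state()["torque"],2),np.round(state()["contact_force"],1))
E
```

```text
[-0.28  1.44 -0.05] [-8.4 -1.3 18.1]
```

View pics/c14.png

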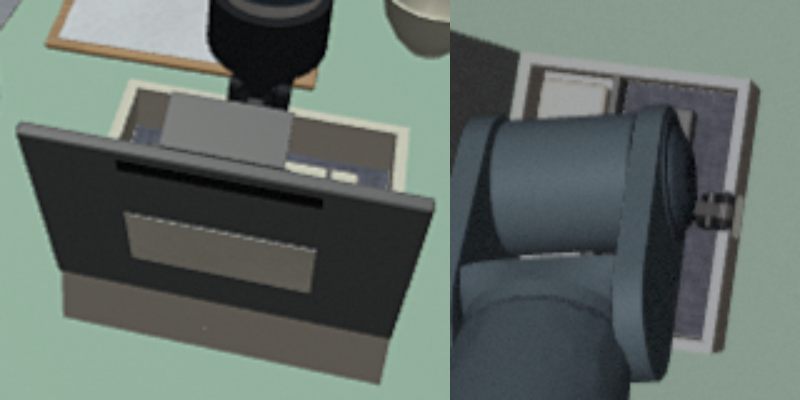

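The bar is down in the compartment: upper end visible at left crop (330,172), dark lower end at right crop (688,120). Open only part-way, so the fingers clear the walls, and rise.

Call:
send_rows --pt "0 0 -0.1 0 -1" --pt "0 0 0 0 0" --pt "0 0 0 0 0" --pt "0 0 0 0 0" --pt "0 0 0 0 0" --pt "0 0 -0.5 0 0" --pt "0 0 -1.5 0 0" --pt "0 0 -3 0 0" --pt "0 0 -3 0 0" --pt "0 0 -2 0 0" --pt "0 0 0 0 0"

```text
t: 14.35
ee_pos: [487.8, 150.4, 302.6]
tcp_rot: [[0.994, -0.104, 0.01], [-0.104, -0.995, 0.001], [0.01, -0.002, -1.0]]
contact_force: [2.2, 0.9, 0.6]
finger_gap: 42.6
```

```bash
python3 - <<'E'
from h import *
for n in("side","top"):
    c=capture(n); cv2.imwrite(f"pics/{n}15.png",c["frame"][:,:,::-1])
a=cv2.imread("pics/side15.png")[260:420,260:440];b=cv2.imread("pics/top15.png")[215:375,110:250]
cv2.imwrite("pics/c15.png",np.hstack([cv2.resize(a,(450,400)),cv2.resize(b,(350,400))]))
E
```

```text
(no output)
```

View pics/c15.png

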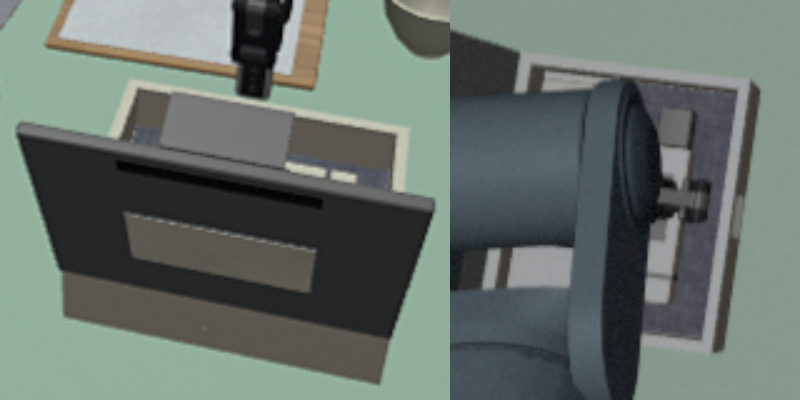

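The injector lies flat in the compartment, dark end at right crop (677,125), body down to (655,300), clear of the walls. Next I close the fingers, rise, and go over and behind the lid.

Call:
send_rows --pt "0 0 -2 0 -1" --pt "0 0 -3 0 -1" --pt "0 0 -3 0 -1" --pt "0 0 -3 0 -1" --pt "0 0 -3 0 -1" --pt "0 -1 0 0 -1" --pt "0 -2 0 0 -1" --pt "0 -2.5 0 0 -1" --pt "0 -2.5 0 0 -1" --pt "0 -2.5 0 0 -1" --pt "0 -2.5 0 0 -1" --pt "0 -2.5 0 0 -1" --pt "0 -2.5 0 0 -1" --pt "0 -2 0 0 -1" --pt "0 -1 0 0 -1" --pt "0 0 0 0 -1"

```text
t: 15.78
ee_pos: [507.8, 360.4, 434.8]
tcp_rot: [[0.995, -0.102, -0.003], [-0.102, -0.995, -0.001], [-0.003, 0.002, -1.0]]
contact_force: [0.0, -0.8, -0.5]
finger_gap: -0.3
```

```bash
cat >> h.py <<'E'
def loc():
    s=state();e=np.array(s["ee_pos"]);a=np.radians(-6);d=e[:2]-[489.5,182]
    x=d@[np.cos(a),np.sin(a)];y=d@[-np.sin(a),np.cos(a)]
    print("t",round(s["t"],2),"tip local x,y,z",np.round([x,y,e[2]-173],1),"F",np.round(s["contact_force"],1),"gap",round(s["finger_gap"],1))
E
python3 - <<'E'
from h import *
loc()
for n in("side","top"):
    c=capture(n); cv2.imwrite(f"pics/{n}16.png",c["frame"][:,:,::-1])
a=cv2.imread("pics/side16.png")[160:420,230:450];b=cv2.imread("pics/top16.png")[185:400,20:250]
cv2.imwrite("pics/c16.png",np.hstack([cv2.resize(a,(380,450)),cv2.resize(b,(420,450))]))
E
```

```text
t 15.78 tip local x,y,z [ -0.5 179.3 261.8] F [ 0.  -0.8 -0.5] gap -0.3
```

View pics/c16.png

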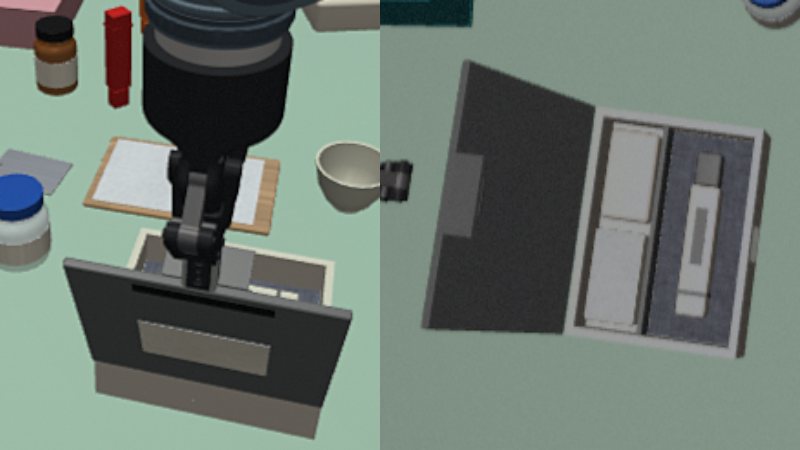

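Top crop: the injector lies cleanly in the bay, (708,165) to (690,310), and the fingers are behind the lid. Go down a bit behind the free edge.

Call:
send_rows --pt "0 -0.8 0.5 0 -1" --pt "0 0 1.5 0 -1" --pt "0 0 1.5 0 -1" --pt "0 0 1 0 -1" --pt "0 0 0.4 0 -1" --pt "0 0 0 0 -1"

```text
t: 16.38
ee_pos: [508.7, 366.4, 386.7]
tcp_rot: [[0.994, -0.105, -0.002], [-0.105, -0.994, -0.001], [-0.002, 0.001, -1.0]]
contact_force: [0.1, 0.3, -0.1]
finger_gap: 0.1
```

Call:
send_rows --pt "0 0.6 0 0 -1" --pt "0 1 0 0 -1" --pt "0 1 0 0 -1" --pt "0 1 0 0 -1" --pt "0 1 0 0 -1" --pt "0 1 0 0 -1" --pt "0 0 0 0 -1"

```text
t: 16.97
ee_pos: [502.9, 309.4, 388.3]
tcp_rot: [[0.994, -0.106, -0.0], [-0.106, -0.994, -0.001], [0.0, 0.001, -1.0]]
contact_force: [-0.3, 0.1, -0.1]
finger_gap: -0.2
```

```bash
python3 - <<'E'
from h import *
loc()
for n in("side","top"):
    c=capture(n); cv2.imwrite(f"pics/{n}17.png",c["frame"][:,:,::-1])
a=cv2.imread("pics/side17.png")[160:420,230:450];b=cv2.imread("pics/top17.png")[185:400,20:250]
cv2.imwrite("pics/c17.png",np.hstack([cv2.resize(a,(380,450)),cv2.resize(b,(420,450))]))
E
```

```text
t 16.97 tip local x,y,z [1.000e-01 1.282e+02 2.153e+02] F [-0.3  0.1 -0.1] gap -0.2
```

View pics/c17.png

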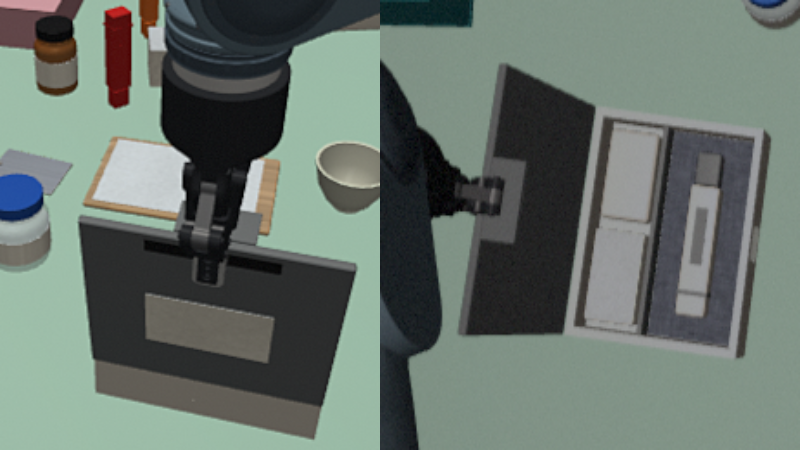

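The lid follows, close to upright, fingertip on the outer face just below the free edge at (208,275), negligible force. Continue past vertical along the arc.

Call:
send_rows --pt "0 1 0 0 -1" --pt "0 1.1 0 0 -1" --pt "0 1.4 0 0 -1" --pt "0 1.4 0 0 -1" --pt "0 1.4 0.2 0 -1" --pt "0 1.3 0.4 0 -1" --pt "0 1.3 0.5 0 -1" --pt "0 1.3 0.5 0 -1" --pt "0 0 0 0 -1"

```text
t: 17.82
ee_pos: [491.9, 207.6, 370.6]
tcp_rot: [[0.994, -0.107, -0.003], [-0.107, -0.994, -0.001], [-0.002, 0.001, -1.0]]
contact_force: [-0.1, -0.5, 0.2]
finger_gap: -0.1
```

```bash
python3 - <<'E'
from h import *
loc()
for n in("side","top"):
    c=capture(n); cv2.imwrite(f"pics/{n}18.png",c["frame"][:,:,::-1])
a=cv2.imread("pics/side18.png")[160:420,230:450];b=cv2.imread("pics/top18.png")[185:400,20:250]
cv2.imwrite("pics/c18.png",np.hstack([cv2.resize(a,(380,450)),cv2.resize(b,(420,450))]))
E
```

```text
t 17.82 tip local x,y,z [ -0.3  25.7 197.6] F [-0.1 -0.5  0.2] gap -0.1
```

View pics/c18.png

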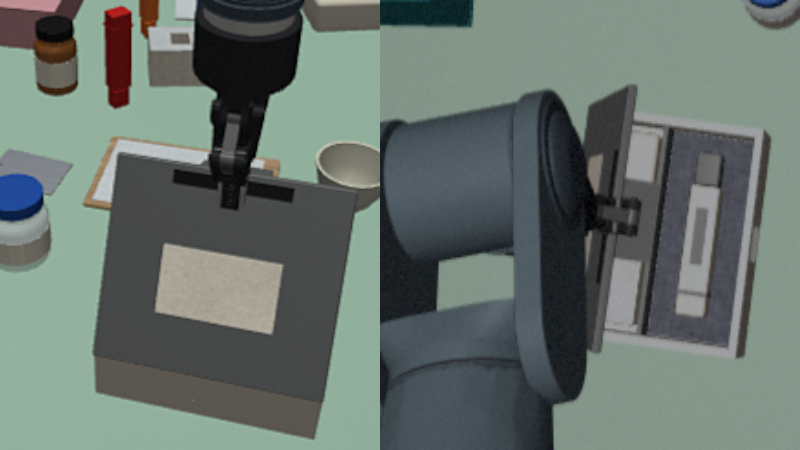

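The lid is at about 60° with the tip on it at (230,200), below the free edge, on plan. Continue.

Call:
send_rows --pt "0 1.2 0.7 0 -1" --pt "0 1.2 0.8 0 -1" --pt "0 1.1 0.9 0 -1" --pt "0 1 1 0 -1" --pt "0 0.9 1.1 0 -1" --pt "0 0.8 1.1 0 -1" --pt "0 0.9 1.1 0 -1" --pt "0 0.9 1.2 0 -1" --pt "0 0 0 0 -1"

```text
t: 18.67
ee_pos: [482.8, 128.8, 289.8]
tcp_rot: [[0.994, -0.106, -0.006], [-0.106, -0.994, -0.001], [-0.006, 0.001, -1.0]]
contact_force: [-0.9, -0.6, 0.8]
finger_gap: 0.3
```

```bash
python3 - <<'E'
from h import *
loc()
for n in("side","top"):
    c=capture(n); cv2.imwrite(f"pics/{n}19.png",c["frame"][:,:,::-1])
a=cv2.imread("pics/side19.png")[160:420,230:450];b=cv2.imread("pics/top19.png")[185:400,20:250]
cv2.imwrite("pics/c19.png",np.hstack([cv2.resize(a,(380,450)),cv2.resize(b,(420,450))]))
E
```

```text
t 18.67 tip local x,y,z [ -1.1 -53.6 116.8] F [-0.9 -0.6  0.8] gap 0.3
```

View pics/c19.png

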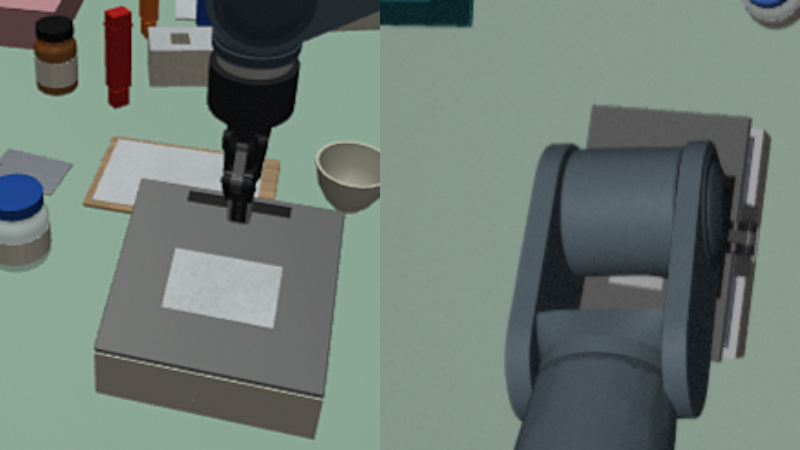

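Lid about 20° open, tip near the free edge at (240,215). Bring it down to where the tab meets the catch.

Call:
send_rows --pt "0 0.8 1 0 -1" --pt "0 0.7 1 0 -1" --pt "0 0.4 0.8 0 -1" --pt "0 0.2 0.6 0 -1" --pt "0 0 0.3 0 -1" --pt "0 0 0 0 -1"

```text
t: 19.27
ee_pos: [481.5, 109.1, 255.2]
tcp_rot: [[0.994, -0.105, -0.002], [-0.105, -0.994, -0.001], [-0.002, 0.001, -1.0]]
contact_force: [-0.1, -0.3, 1.3]
finger_gap: 0.2
```

```bash
python3 - <<'E'
from h import *
loc()
E
```

```text
t 19.27 tip local x,y,z [ -0.4 -73.3  82.2] F [-0.1 -0.3  1.3] gap 0.2
```

Call:
send_rows --pt "0 0 0.2 0 -1" --pt "0 0 0.2 0 -1" --pt "0 0 0.1 0 -1" --pt "0 0 0.1 0 -1" --pt "0 0 0 0 -1"

```text
t: 19.68
ee_pos: [481.9, 109.4, 250.2]
tcp_rot: [[0.995, -0.104, 0.001], [-0.104, -0.995, -0.0], [0.001, 0.0, -1.0]]
contact_force: [0.3, -0.2, 1.5]
finger_gap: -0.0
```

Call:
send_rows --pt "0 0 0.1 0 -1" --pt "0 0 0.1 0 -1" --pt "0 0 0.1 0 -1" --pt "0 0 0 0 -1"

```text
t: 20.02
ee_pos: [482.0, 109.3, 247.7]
tcp_rot: [[0.995, -0.104, 0.0], [-0.104, -0.995, -0.0], [0.0, 0.0, -1.0]]
contact_force: [-1.3, -1.2, 5.9]
finger_gap: -0.1
```

Call:
send_rows --pt "0 0 0.1 0 -1" --pt "0 0 0.1 0 -1" --pt "0 0 0.1 0 -1" --pt "0 0 0 0 -1"

```text
t: 20.35
ee_pos: [482.0, 109.2, 244.7]
tcp_rot: [[0.995, -0.104, 0.0], [-0.104, -0.995, -0.001], [0.0, 0.001, -1.0]]
contact_force: [-1.7, -2.3, 4.5]
finger_gap: -0.2
```

Call:
send_rows --pt "0 0 0.1 0 -1" --pt "0 0 0.1 0 -1" --pt "0 0 0 0 -1"

```text
t: 20.6
ee_pos: [482.0, 109.3, 242.3]
tcp_rot: [[0.995, -0.105, 0.001], [-0.105, -0.995, -0.0], [0.001, 0.0, -1.0]]
contact_force: [-0.8, -3.6, 3.4]
finger_gap: 0.1
```

Call:
send_rows --pt "0 0 0.1 0 -1" --pt "0 0 0.1 0 -1" --pt "0 0 0 0 -1"

```text
t: 20.85
ee_pos: [481.6, 109.5, 239.7]
tcp_rot: [[0.994, -0.105, -0.0], [-0.105, -0.994, 0.001], [-0.001, -0.001, -1.0]]
contact_force: [0.5, -0.2, -0.4]
finger_gap: -0.3
```

Call:
send_rows --pt "0 0 0.1 0 -1" --pt "0 0 0.05 0 -1" --pt "0 0 0 0 -1"

```text
t: 21.1
ee_pos: [481.6, 109.5, 238.4]
tcp_rot: [[0.995, -0.105, -0.001], [-0.105, -0.995, 0.001], [-0.001, -0.0, -1.0]]
contact_force: [-0.4, 0.2, 2.1]
finger_gap: -0.2
```

The force dropped to about 0 at tip z 66.7, so the lid may have clicked shut. Press a little further to confirm it rests on the rim.

Call:
send_rows --pt "0 0 0.1 0 -1" --pt "0 0 0.05 0 -1" --pt "0 0 0 0 -1"

```text
t: 21.35
ee_pos: [481.7, 109.5, 237.4]
tcp_rot: [[0.995, -0.105, -0.001], [-0.105, -0.995, 0.0], [-0.001, -0.0, -1.0]]
contact_force: [-2.2, -0.5, 5.3]
finger_gap: -0.3
```

Call:
send_rows --pt "0 0 0.1 0 -1" --pt "0 0 0.1 0 -1" --pt "0 0 0 0 -1"

```text
t: 21.6
ee_pos: [482.1, 109.6, 237.2]
tcp_rot: [[0.995, -0.104, -0.002], [-0.104, -0.995, 0.0], [-0.002, 0.0, -1.0]]
contact_force: [-9.9, -1.3, 19.7]
finger_gap: 0.1
```

Solid at tip z 64.2 (the shut height) with 20 N. Rise and look.

Call:
send_rows --pt "0 0 -0.3 0 -1" --pt "0 0 -1 0 -1" --pt "0 0 -2 0 -1" --pt "0 0 -3 0 -1" --pt "0 0 -3 0 -1" --pt "0 0 -3 0 -1" --pt "0 1 -2 0 -1" --pt "0 2.5 0 0 -1" --pt "0 3 0 0 -1" --pt "0 3 0 0 -1" --pt "0 3 0 0 -1" --pt "0 3 0 0 -1" --pt "0 2 0 0 -1" --pt "0 0 0 0 -1" --pt "0 0 0 0 -1"

```text
t: 22.85
ee_pos: [463.3, -65.2, 378.3]
tcp_rot: [[0.994, -0.107, -0.0], [-0.107, -0.994, 0.0], [-0.0, -0.0, -1.0]]
contact_force: [0.1, 0.2, -0.3]
finger_gap: -0.2
```

```bash
python3 - <<'E'
from h import *
loc()
for n in("side","top"):
    c=capture(n); cv2.imwrite(f"pics/{n}20.png",c["frame"][:,:,::-1])
a=cv2.imread("pics/side20.png")[90:420,200:450];b=cv2.imread("pics/top20.png")[130:400,40:500]
cv2.imwrite("pics/c20.png",np.hstack([cv2.resize(a,(300,396)),cv2.resize(b,(500,396))]))
E
```

```text
t 22.85 tip local x,y,z [-2.000e-01 -2.486e+02  2.053e+02] F [ 0.1  0.2 -0.3] gap -0.2
```

View pics/c20.png

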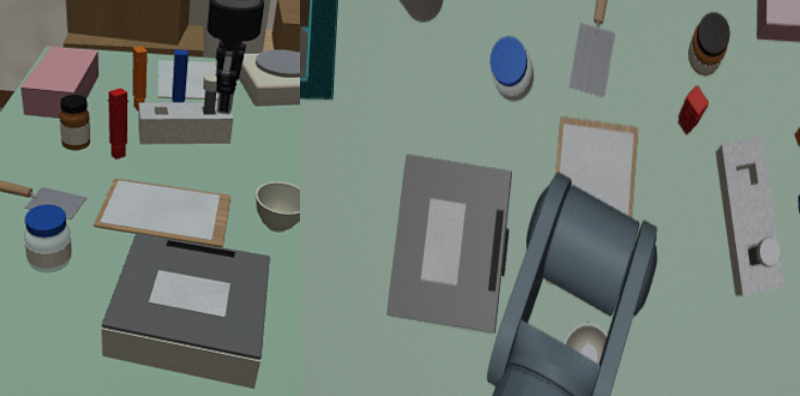

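View pics/top20.png

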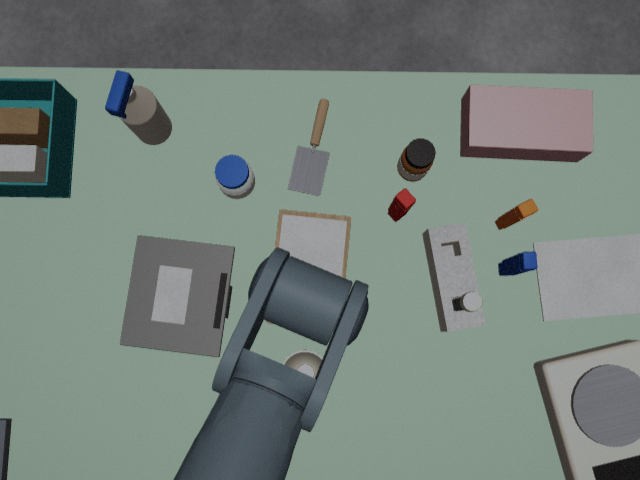

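The lid lies flat on the case at (178,297) and has stayed shut for over a second since release. The torch (468,302), jar (233,172) and look-alikes have not moved, and the robot touches nothing. Handing in.

```bash
python3 - <<'E'
from h import *
c=capture("top")
d=cv2.imread("pics/top20.png")[:,:,::-1].astype(int)-c["frame"]
print(np.abs(d[230:360,110:240]).max(), state()["t"])
p=ray(c,[(137,235),(235,246),(220,356),(121,346)],64);print(p.round(1))
from rig import finish_job
print(finish_job())
E
```

```text
52 23.0
[[596.2 256.3  64. ]
 [578.4  76.4  64. ]
 [380.5  96.7  64. ]
 [395.4 274.1  64. ]]
the job is handed in; nothing more can be done
None
```

The injector is lying flat in the kit case's long compartment, the lid is caught shut, and the job was handed in at 23.0 s of the 69 s allowed.

I took the injector from the stand, leaned it over on its lower end until it lay flat on the checking board, and let go. I then picked it up at its middle, laid it flat in the compartment, swung the lid over from behind and pressed its free edge down.

**Lid catch:** The highest force I read while pressing was about 20 N, at the end, with the lid seated solid at its shut height (fingertip at 64 mm). My readings while pushing past the catch never exceeded 6 N, below the 12–20 N expected there. They were taken only at the end of each short move, so I inferred the click from the force dropping and the lid staying shut.

**Last checks:**
- **Lid:** It stayed shut for over a second after release, and its corners measured at the shut height come out near 200 by 180 mm.
- **Bystanders:** The torch, jar and look-alikes had not moved, and nothing was touching the robot.
- **Disagreements:** The side camera put the injector about 7 mm off in y on the board; I trusted the top camera and the grip line, and the grasp confirmed it. A pixel comparison of the last two top pictures peaked at 52 over the case; I didn't look into it, so it confirms nothing.

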